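Click the blue filter cassette into the reader dock

ROBOT

A 7-joint arm with a two-finger parallel gripper is mounted at the origin on a cart in front of the work surface, level with it; the furniture and walls round the work are solid. World frame = base frame: x ahead of the robot, y to its left, z up, the work surface at z = 0. Lengths are in mm, angles in rad, forces in N, time in s.
With the tool pointing down it reaches from about 350 to 900 mm from the base axis. Payload 19.9 kg.
Tool frame: the origin (TCP) lies midway between the tips of the shut fingers; the grasp point (between the pads) lies bot.pinch_z behind it (bot.pinch_z is the distance from the TCP to the grasp point, in mm); z points along the fingers, y is the direction in which the jaws open and shut (so a half turn about z gives the same grasp; the last joint's range is limited). The gripper opens to 94 mm and grips with 3 to 60 N. Pads are 16 mm wide; open, the fingers measure 119 mm over their backs; the gripper's body (75 mm by 177 mm) begins 78 mm behind the grasp point.
Start: joints at [-1.212, 0.417, -0.01, 1.614, 0.005, 1.111, -0.053], TCP at [243.835, 575.45, 205.425] pointing down, gripper open.
Joint ranges: [-2.81, 2.81], [-0.39, 2.02], [-1.27, 1.25], [0.06, 2.57], [-1.19, 4.33], [0.19, 2], [-2.82, 2.82]. Speed limits (rad/s): [1.89, 1.89, 2.39, 2.39, 3.01, 3.01, 3.01].

INTERFACE

Orientations are given as a 3x3 rotation matrix whose columns are the frame's x, y, z axes.
In Python, from workcell import bot, jaws, sensors, optics gives the robot as it stands. Calls block until the motion is done:
- bot.movep(position, orientation): joint-space move of the TCP to a pose.
- bot.servo_line(position, rot=None, max_speed=150): straight line of the TCP; rot=None keeps the orientation; max_speed is the mean speed in mm/s.
- bot.move_j(angles): joint-space move.
- jaws.ungrasp() and jaws.close(newtons=None): open the fingers fully, or close them until they stop; newtons is the grip in N (None keeps the last).
- bot.dwell(seconds).
- bot.solve_ik(position, orientation): joint angles nearest the present ones, or None.
- sensors.get_state(): the state.
- optics.grab_frame(name): name is "scene" or "top"; returns (picture, depth): 384x512x3 uint8, red, green, blue; 384x512 float32, mm along the optical axis (not along the pixel's ray), 0 where there is no reading.
- optics.camera_params(name): a dict with "intrinsics" (3x3 intrinsics, pixels), "R" (3x3) and "t" (3): a world point X has camera coordinates R X + t. Camera axes: x right, y down, z forward; pixel columns grow to the right and rows downward; lengths in mm; the calibration is good to about 2 mm. A picture is of the moment at which its call begins. camera_params takes no time and is no camera call.
A pose or a line that the arm cannot do raises bot.Unreachable and nothing moves.
- bot.sign_off(): hands the job in, once; it reports no verdict.
The state is a dict: "t": time; "joint_positions": joint angles; "qd": joint speeds; "effort": joint torques, N m; "tool_pos": TCP position; "tool_rot": TCP orientation; "contact_force": force on the tool from outside, world axes, zero at the start; "wrist_torque": the same for the moment, N m; "width": finger opening in mm.
Only numpy, scipy, OpenCV 4.12 (cv2) and the standard library are available. Lean on these libraries where they do the work, as an engineer would, in place of code of your own. Each camera call takes 0.05 s, during which the arm holds its last target. There are 200 camera calls.

TASK

Take the blue-handled filter cassette by its handle, set it on the open front of the reader dock and slide it in along the guides, pushing the steel spring catch aside, until it is fully home and the catch has clicked out behind it. Let go of it there, and leave the yellow-handled cassette where it is.

Things in the scene. Friction and masses are not known exactly. Their poses are not given: they have to be found in the camera images.
- blue_rib (a point): Centre of the blue upright handle rib of the cassette to load: grey block 70 long (x) x 50 wide (y) x 26 high, blue ends, 150 g, loose. The rib on top, 44 long (x) x 14 thick (y), spans 26 to 70 mm above the underside; this point is 48 mm above it. x along rib and block, z up. Both ends alike: either may lead.
- yellow_rib (a point): The same point of a second cassette, same size but with yellow rib and ends. A bystander, loose.
- dock: Reader dock, fixed. Frame: origin at worktop level on the channel's centre line, +x = sliding-in direction, z up. Deck 10 mm thick, x -125 to 85, y +-65 mm. Straight channel 64 wide, guides 30 mm above worktop, from x=-30 to end stop at x=72. Hood over x>61, 41 to 49 mm above worktop: no entry from above. Fully home: cassette centre at x=30 to 37, y 0; rib centre z=58 mm.
- dock_front (a point): Point on the dock's open front, 85 mm before its origin (-x), on the deck's top (z=10 mm), axes as the dock. A cassette set down here, centred, lies flat on the deck; home is 120 mm further along +x. The mouth flares from 90 mm wide (25 mm past this point) to the channel's 64 mm (55 mm past it).
- catch (a joint): Steel spring catch, m: 0 = out in the channel, up to 0.020 = pushed aside to the dock's +y. Tongue stands 17 mm in from the +y guide, bevelled in front (dock x=-46 to -7 mm), flat at the back (x=-5), 14 to 30 mm above worktop; black housing 34 mm high. Needs 3 to 8 N of push by the cassette's leading end; rubs along its side, clicks out once the trailing end is past x=-5.
Not all that is in view belongs to the job. Leave any pink look-alike of the part that bears blue_rib alone.

How it is judged:
By the outcome, as a careful person would: the job done as asked, in the order asked, and still so for the second after the job is handed in, with the robot touching nothing.
It also fails if it takes over 38 s, if anything falls off the work surface, if the arm or the gripper's body presses on something with over 40 N, if the wrist force passes 120 N, or if a joint passes its speed limit or range.

## Working session

There is one attempt and no reset: what is moved stays moved. The work goes in short steps, each a Python script; the robot and the scene stay as the last script left them, time stands still between calls to the robot, and variables do not carry over. Pictures are saved under pics/ and viewed, about 8 in all and at most 12, crops included, and the job is handed in when it is done.

```bash
mkdir -p pics; ls; cat > h.py <<'E'
import numpy as np, cv2
from workcell import bot, jaws, sensors, optics
def cloud(name):
    im,d=optics.grab_frame(name); p=optics.camera_params(name); K=p["intrinsics"];R=np.array(p["R"]);t=np.array(p["t"])
    v,u=np.indices(d.shape); K=np.array(K)
    c=np.stack([(u-K[0,2])/K[0,0]*d,(v-K[1,2])/K[1,1]*d,d],-1)
    w=(c-t)@R; w[d==0]=np.nan
    return im,d,w
E
python3 - <<'E'
from h import *
for n in("scene","top"):
    im,d,w=cloud(n); cv2.imwrite(f"pics/{n}0.png",im[:,:,::-1]); np.savez(f"{n}0.npz",im=im,w=w)
    p=optics.camera_params(n); print(n,-np.array(p["R"]).T@p["t"])
print(bot.pinch_z,sensors.get_state())
E
```

```text
pics
scene [  65.06987643 -655.67041198  396.61783702]
top [398.37938222   5.733017   998.30522046]
18.8 {'t': 0.1, 'joint_positions': array([-1.21145408,  0.41791496, -0.0103152 ,  1.61411047,  0.00469992,
        1.11070686, -0.0530157 ]), 'qd': array([-3.64167040e-04, -1.86062955e-03, -9.67244091e-04, -1.87799742e-03,
       -7.32636069e-05, -7.72802649e-04,  5.33728396e-05]), 'effort': array([ 2.67867115e-03, -8.52575326e+01,  6.40618633e-01, -4.26691282e+01,
       -4.88868495e-02,  1.62861863e-02, -1.59714529e-05]), 'tool_pos': array([243.74091426, 575.14019324, 204.88884423]), 'tool_rot': array([[-9.20734020e-01,  3.90190640e-01, -3.59143777e-04],
       [ 3.90190797e-01,  9.20733418e-01, -1.05639179e-03],
       [-8.15185104e-05, -1.11279045e-03, -9.99999378e-01]]), 'contact_force': array([ 0.54127203, -1.06303312, -0.87312877]), 'wrist_torque': array([ 0.00201771, -0.00293367,  0.02219898]), 'width': 94.12094295517934}
```

View pics/top0.png

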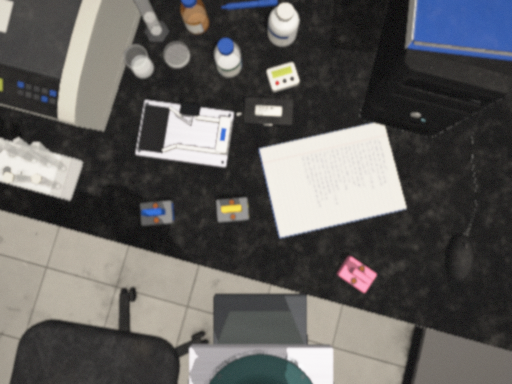

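View pics/scene0.png

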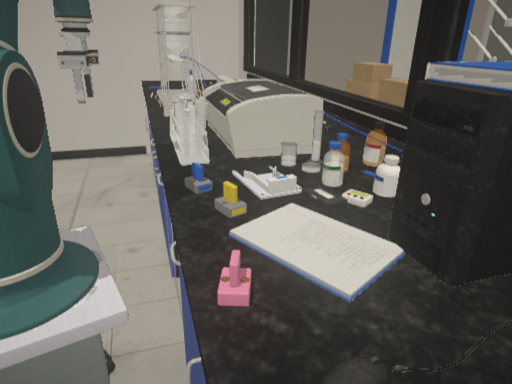

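```bash
python3 - <<'E'
from h import *
z=np.load("top0.npz"); im,w=z["im"],z["w"]
cv2.imwrite("pics/crop1.png",cv2.resize(im[85:235,120:300][:,:,::-1],None,fx=4.4,fy=4.0*1.1,interpolation=cv2.INTER_CUBIC))
np.set_printoptions(precision=1,suppress=True)
hsv=cv2.cvtColor(im,cv2.COLOR_RGB2HSV)
for nm,lo,hi,box in(("blue",(105,150,60),(125,255,255),(195,230,135,180)),("yellow",(20,150,100),(35,255,255),(195,225,210,255))):
    r0,r1,c0,c1=box; m=np.zeros(im.shape[:2],bool); m[r0:r1,c0:c1]=cv2.inRange(hsv,lo,hi)[r0:r1,c0:c1]>0
    P=w[m]; print(nm,m.sum(),np.nanpercentile(P[:,2],[5,50,95]))
    T=P[P[:,2]>60]; print(len(T),T.mean(0),(T[:,:2].max(0)+T[:,:2].min(0))/2)
    if len(T)>4: print(cv2.minAreaRect(T[:,:2].astype(np.float32)))
    # body
    sub=w[r0-5:r1+5,c0-5:c1+5].reshape(-1,3); B=sub[(sub[:,2]>18)&(sub[:,2]<90)]; print("body",len(B),cv2.minAreaRect(B[:,:2].astype(np.float32)))
for uv in((165,130),(150,130),(185,133),(220,110),(185,104),(229,161),(147,103),(139,154),(234,113),(225,165),(222,134)): print(uv,w[uv[1],uv[0]])
# height map of dock
zz=w[95:170,130:300:2,2][::3]; 
for r in zz: print(' '.join('%3.0f'%x for x in r[:60]))
E
```

```text
blue 134 [49.2 69.3 72.3]
120 [443.7 233.7  69.2] [444.  235.2]
((443.6485290527344, 235.2694091796875), (12.600345611572266, 44.54719161987305), 5.0289764404296875)
body 705 ((444.69219970703125, 235.36898803710938), (50.03077697753906, 70.687255859375), 5.609744071960449)
yellow 117 [66.  69.5 72. ]
115 [451.8  64.3  69.4] [451.9  64.7]
((452.06591796875, 64.71576690673828), (12.873970985412598, 38.675167083740234), 1.582182765007019)
body 701 ((452.6800842285156, 65.5294189453125), (50.01253128051758, 69.92224884033203), 5.106100082397461)
(165, 130) [635.9 223.3   7.6]
(150, 130) [635.3 257.5   9.8]
(185, 133) [629.2 177.    6.3]
(220, 110) [683.4  96.3   8.4]
(185, 104) [689.9 173.6  33.8]
(229, 161) [565.2  74.9  -2.4]
(147, 103) [699.2 266.2  10.2]
(139, 154) [579.  281.3   9.7]
(234, 113) [678.3  64.1   1.1]
(225, 165) [553.9  83.2   9.7]
(222, 134) [617.2  87.5  48.9]
 -0  -3  -2   0  -1  -2   0  -2  -1   1   2  -1  -4   3  -3   3   2  -0  -2   0  -1  -1  -2  -4  -1  -1  -0  -0  -3  -2   3   3  -3  -0  -0  -4  -1  -1   1  -3  -1   1  -2  -1  -1   2  -1   1  -1   1  -1   1  -
[... 5089 characters left out ...]
   1 nan   3   3  -0   0   1  -0   1   0  -3   3  -1  -1  -0  -4  -2   2   0   0  -2  -2  -4   0   9  11  12  10  11   8  10   8   8  11   9  10  12  10   9  12  11  11  11   0   2  -3  -2  -3  -0   1  -2  -4   3  -0   4
 -0   2   1   2   0   3   1  -0  -3  -1  -0  -0  -4   1  -0   3  -1  -2  -1  -1   0   1  -0  -1  -4   3  -3   4   1  -2   1  -3  -1  -1   2  -0  -1  -0   0   2  10  10  13   9   9   8   9  10   3   0  -3   6  -2  -2   0  -1  -2   1   2  -1
  2   4  -1  -1  -2  -3  -1  -0  -1   1  -1  -5   3   1  -0   0  -2   1  -0  -1  -1   2   1   0  -0   1   3  -2  -3  -1   1   0  -2   1   1  -2   1   1  -1  -2  -1   3   1  -4  -0   1   2  -1   3  -3   2  -4  -1  -0  -2   2   1  -0  -2  -0
```

View pics/crop1.png

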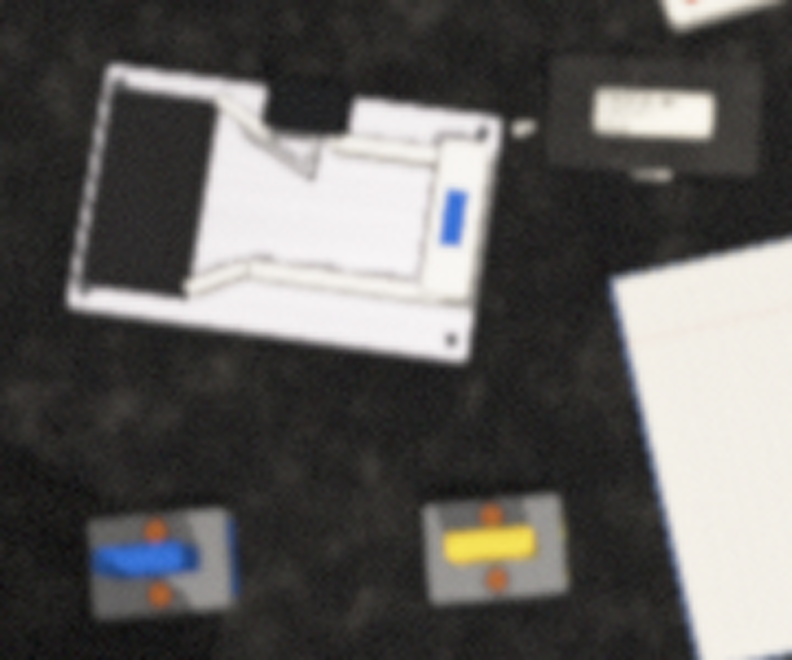

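```bash
python3 - <<'E'
from h import *
np.set_printoptions(precision=1,suppress=True)
z=np.load("top0.npz"); im,w=z["im"],z["w"]
s=w[90:175,128:240].reshape(-1,3); d=s[(s[:,2]>5.5)&(s[:,2]<60)]
r=cv2.minAreaRect(d[:,:2].astype(np.float32)); print(r)
# refine yaw: max overlap of model rectangle 210x130 by optimisation on soft deck mask
from scipy.optimize import minimize
g=s[np.isfinite(s[:,2])]; lab=np.where(g[:,2]>5,1.,-1.)
# fraction
def loc(p,P): c,sn=np.cos(p[2]),np.sin(p[2]); q=P[:,:2]-p[:2]; return q@np.array([[c,-sn],[sn,c]])
def cost(p):
    q=loc(p,g); a=np.minimum(105-abs(q[:,0]+20),65-abs(q[:,1])); return -(lab*np.tanh(a/3)).mean()
best=min((minimize(cost,[635+dx,185,-np.pi/2-.1+dy],method="Nelder-Mead",options=dict(initial_simplex=None,xatol=.01,fatol=1e-7)) for dx in(-5,5) for dy in(-.05,.05)),key=lambda o:o.fun)
p=best.x; print("dock",p[:2],np.degrees(p[2]),best.fun)
q=loc(p,g)
hood=q[(g[:,2]>42)&(g[:,2]<56)]; print("hood x,y pct",np.percentile(hood,[1,50,99],axis=0))
gd=(g[:,2]>24)&(g[:,2]<37)&(q[:,0]>5)&(q[:,0]<55)
for sg in(1,-1): k=gd&(sg*q[:,1]>0); print("guide",sg,np.percentile(q[k],[2,50,98],axis=0)[:,1],k.sum())
np.save("dock.npy",p)
# obstacles
A=w.reshape(-1,3); A=A[np.isfinite(A[:,2])]
for x0 in range(350,900,50): print(x0,' '.join('%4.0f'%(np.percentile(A[k][:,2],98) if (k:=(A[:,0]>=x0)&(A[:,0]<x0+50)&(A[:,1]>=y0)&(A[:,1]<y0+50)).sum()>3 else -99) for y0 in range(600,-50,-50)))
E
```

```text
((634.4071655273438, 177.63778686523438), (179.01666259765625, 229.7123260498047), 4.689401626586914)
dock [628.2 158.2] -97.72073323811836 -0.9393709015612927
hood x,y pct [[ 61.2 -40.5]
 [ 73.2  -1.5]
 [ 84.6  38.4]]
guide 1 [31.1 35.6 61.4] 99
guide -1 [-40.7 -37.3 -32.8] 81
350 -792 -793  -99  -99  -99    3    3    4    4    3    4    4    3
400  -99    3    3    3    4    4    3   69   72   10    4   71   29
450    2    4    4  213  179    4    3   28   68    4    4   71   68
500    2   77  106  213  181    4    3    3    4    3    4    3    3
550  -99  -99  173  209  206    3    3   13   30   31   47   51   12
600    4    3    3  155  161  189    3   13   14   28   13   52   20
650    3    3  175  181  196  205  204   13   28   36   34   49   30
700  -99  -99  196  205  207  211  212   10    9    3    3    2   29
750  -99  -99  -99  213  213  215  217   70   11   11   84  125   76
800  -99  -99  -99  217  216  216  219   72   14   14    3  125    3
850  -99  -99  -99  -99  -99  -99  181  163  155  116  108    3    2
```

```bash
cat >> h.py <<'E'
def Rz(yaw,flip=1):
    x=flip*np.array([np.cos(yaw),np.sin(yaw),0]); z=np.array([0,0,-1.]); return np.stack([x,np.cross(z,x),z],1)
dock=np.array([628.0,158.1]); dy=np.radians(-97.7)
def dw(x,y,z):
    c,s=np.cos(dy),np.sin(dy); return np.array([dock[0]+c*x-s*y,dock[1]+s*x+c*y,z])
blue=np.array([444.2,235.3]); by=np.radians(-84.6)
np.set_printoptions(precision=2,suppress=True)
def st(m=""):
    s=sensors.get_state(); print(m,"t%.2f"%s["t"],s["tool_pos"],"F",s["contact_force"],"w%.1f"%s["width"]); return s
E
python3 - <<'E'
from h import *
for f in(1,-1):
    print(f,bot.solve_ik([*blue,31],Rz(by,f)),bot.solve_ik(dw(-85,-1,41),Rz(dy,f)),bot.solve_ik(dw(37,-1,41),Rz(dy,f)))
E
```

```text
1 [-0.35  0.46 -0.24  2.04  0.18  0.66  2.53] [-0.27  0.7  -0.21  1.56  0.17  0.89  2.47] [-0.14  0.62 -0.14  1.7   0.11  0.82  2.68]
-1 [-0.82  0.47  0.33  2.05 -0.25  0.65 -0.23] [-0.65  0.72  0.36  1.58 -0.3   0.89 -0.32] [-0.62  0.69  0.54  1.72 -0.44  0.86 -0.03]
```

```bash
python3 - <<'E'
from h import *
s=sensors.get_state(); R=Rz(by,-1)
bot.servo_line([243.8,575,340],max_speed=200)
bot.movep([*blue,200],R); st("above")
bot.servo_line([*blue,70],max_speed=120)
bot.servo_line([*blue,31],max_speed=60); st("down")
jaws.close(35); st("closed")
bot.servo_line([*blue,110],max_speed=100); bot.dwell(.2); st("lift")
im,d,w=cloud("top"); cv2.imwrite("pics/top1.png",cv2.resize(im[60:260,60:300][:,:,::-1],None,fx=2,fy=2))
im,d,w=cloud("scene"); cv2.imwrite("pics/sc1.png",cv2.resize(im[60:240,100:340][:,:,::-1],None,fx=3,fy=3))
E
```

```text
above t2.47 [444.09 236.62 200.27] F [ 0.08  0.44 -0.03] w94.1
down t4.50 [444.35 235.31  31.11] F [ 0.11 -0.63 -0.27] w94.0
closed t5.70 [444.25 235.33  31.02] F [-0.01  0.61  0.32] w14.0
lift t6.84 [443.99 235.11 109.5 ] F [ 0.02  0.51 -2.07] w13.9
```

View pics/sc1.png

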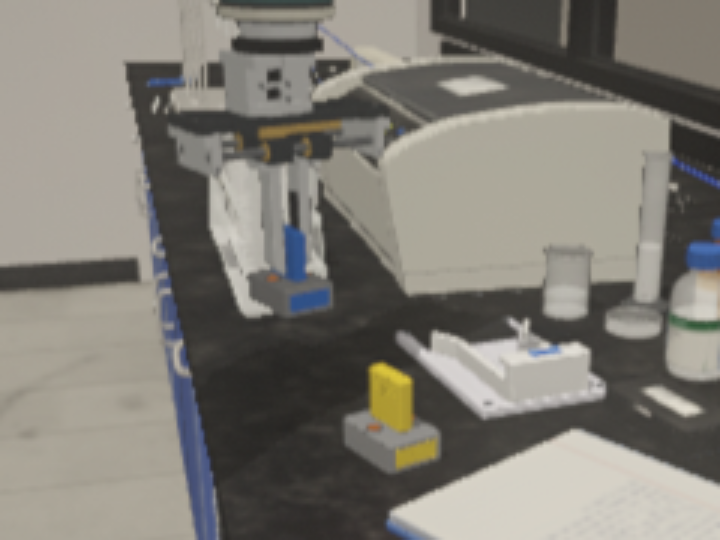

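The view shows the blue cassette lifted level by its rib, at about (290,290) in the crop. The jaws read 14.0 mm, which is the rib's thickness. The yellow one is untouched at (392,420).

```bash
python3 - <<'E'
from h import *
R=Rz(dy,-1); y=-0.8
bot.servo_line(dw(-85,y,110),R,max_speed=150)
bot.servo_line(dw(-85,y,50),max_speed=100); bot.dwell(.2); s=st("over")
f0=s["contact_force"][2]
for z in np.arange(43,38.4,-0.5):
    bot.servo_line(dw(-85,y,z),max_speed=20); s=st("z%.1f"%z)
    if s["contact_force"][2]-f0>3: break
im,d,w=cloud("top"); cv2.imwrite("pics/top2.png",cv2.resize(im[70:220,110:270][:,:,::-1],None,fx=4,fy=4,interpolation=cv2.INTER_CUBIC))
E
```

```text
over t9.34 [638.95 242.54  50.67] F [-0.8  -0.54 -2.  ] w14.2
z43.0 t9.84 [638.56 242.39  42.89] F [-0.12 -0.73 -1.26] w14.0
z42.5 t10.09 [638.62 242.43  42.56] F [-0.19  0.05 -1.34] w13.8
z42.0 t10.34 [638.59 242.44  41.99] F [-0.28 -0.21 -1.16] w13.7
z41.5 t10.59 [638.57 242.42  41.45] F [ 0.15  0.1  -1.19] w13.9
z41.0 t10.84 [638.66 242.5   41.06] F [0.61 0.2  0.52] w13.7
z40.5 t11.09 [638.69 242.52  41.07] F [-2.92 -0.2   7.46] w13.4
```

View pics/top2.png

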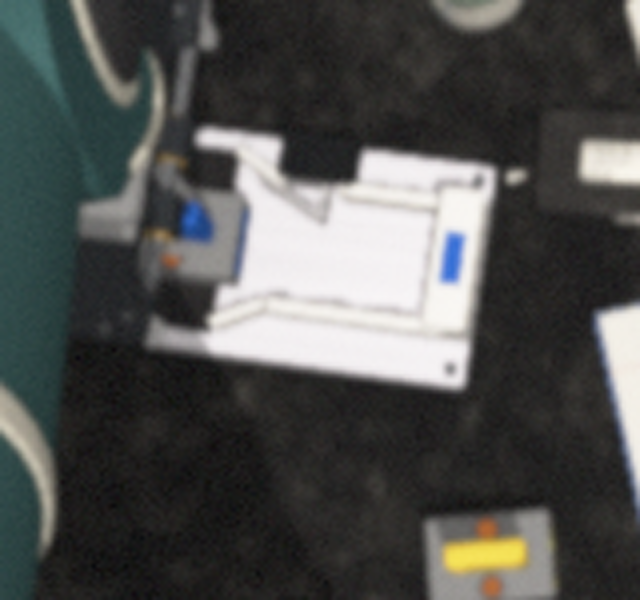

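The cassette lies flat on the dock front: contact came at TCP z 41.0, as predicted. It is centred on the channel, with its leading end at (243,240).

```bash
python3 - <<'E'
from h import *
y=-0.8; jaws.close(50)
ex=np.array([np.cos(dy),np.sin(dy)]); ey=np.array([-ex[1],ex[0]])
bot.servo_line(dw(-84,y,41.1),max_speed=30)
def go(x):
    bot.servo_line(dw(x,y,41.1),max_speed=45); s=sensors.get_state(); F=s["contact_force"]; q=s["tool_pos"][:2]-dock
    print("x%.1f t%.1f at %.1f %.1f z%.1f F %.1f %.1f %.1f w%.1f"%(x,s["t"],q@ex,q@ey,s["tool_pos"][2],F[:2]@ex,F[:2]@ey,F[2],s["width"])); return F[:2]@ex
for x in (-72,-60,-50,-40,-30,-20,-10,0,10,20,28):
    if go(x)<-25: print("STOP"); break
else:
    for x in np.arange(30,39.1,1.5):
        if go(x)<-14: break
bot.dwell(.2); st()
im,d,w=cloud("top"); cv2.imwrite("pics/top3.png",cv2.resize(im[70:220,110:270][:,:,::-1],None,fx=4,fy=4,interpolation=cv2.INTER_CUBIC))
E
```

```text
x-72.0 t12.0 at -71.3 -0.7 z41.1 F 0.6 -0.6 1.2 w13.4
x-60.0 t12.4 at -59.4 -0.8 z41.1 F 1.0 -0.1 -0.1 w13.6
x-50.0 t12.8 at -49.2 -0.9 z41.1 F 1.9 -1.8 2.6 w13.3
x-40.0 t13.2 at -39.1 -0.8 z41.1 F 4.2 -3.6 3.6 w13.7
x-30.0 t13.6 at -29.1 -0.7 z41.1 F 4.4 -2.2 3.2 w13.6
x-20.0 t13.9 at -19.1 -0.7 z41.1 F 2.1 -1.6 2.9 w14.1
x-10.0 t14.3 at -9.1 -0.7 z41.1 F 2.8 -1.7 2.5 w13.9
x0.0 t14.7 at 0.9 -0.7 z41.1 F 2.5 -2.4 2.1 w13.5
x10.0 t15.1 at 10.9 -0.7 z41.1 F 2.8 -2.2 2.6 w13.4
x20.0 t15.4 at 20.8 -0.8 z41.1 F 2.3 -1.8 2.1 w14.0
x28.0 t15.8 at 28.7 -0.8 z41.1 F 3.1 -1.8 2.3 w13.6
x30.0 t16.0 at 30.1 -0.6 z41.1 F -0.0 -0.5 -0.8 w14.0
x31.5 t16.3 at 31.6 -0.7 z41.1 F -0.4 0.1 -1.6 w13.8
x33.0 t16.5 at 33.2 -0.8 z41.1 F 0.8 0.4 -1.0 w13.4
x34.5 t16.8 at 34.7 -0.8 z41.1 F 0.0 -0.2 -1.0 w13.6
x36.0 t17.0 at 36.1 -0.8 z41.1 F -0.1 0.7 -1.2 w13.2
x37.5 t17.3 at 37.0 -0.8 z41.2 F -4.2 0.3 -1.2 w13.7
x39.0 t17.5 at 37.1 -0.8 z41.3 F -9.4 1.0 -1.9 w13.3
 t17.72 [622.26 121.46  41.28] F [ 2.3  10.13 -2.49] w13.6
```

View pics/top3.png

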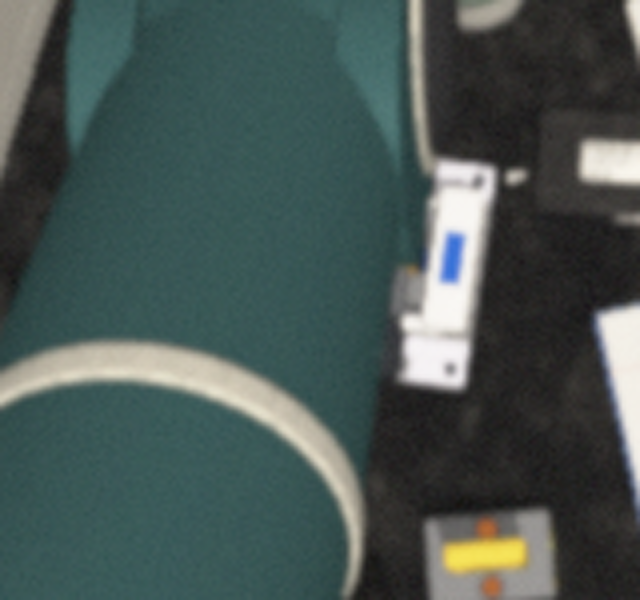

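```bash
python3 - <<'E'
from h import *
bot.servo_line(dw(35.3,-0.8,41.2),max_speed=20); st("relax")
jaws.ungrasp(); st("open")
bot.servo_line(dw(35.3,-0.8,70),max_speed=60); bot.servo_line(dw(35.3,-0.8,230),max_speed=180); st("up")
bot.movep([400,-200,300],Rz(np.radians(-100),-1)); st("away")
im,d,w=cloud("top"); cv2.imwrite("pics/top4.png",cv2.resize(im[85:235,120:270][:,:,::-1],None,fx=4,fy=4,interpolation=cv2.INTER_CUBIC))
np.savez("top4.npz",im=im,w=w)
ex=np.array([np.cos(dy),np.sin(dy)]); ey=np.array([-ex[1],ex[0]])
P=w[85:235,120:270].reshape(-1,3); q=np.stack([(P[:,:2]-dock)@ex,(P[:,:2]-dock)@ey],1)
k=(P[:,2]>65)&(P[:,2]<95)&(abs(q[:,1])<40)&(abs(q[:,0])<90)
print("rib",k.sum(),P[k][:,2].mean(),cv2.minAreaRect(q[k].astype(np.float32)))
k=(P[:,2]>30)&(P[:,2]<42)&(abs(q[:,1])<24)&(q[:,0]<58); print("block",np.percentile(q[k],[1,99],axis=0))
im,d,w=cloud("scene"); cv2.imwrite("pics/sc4.png",cv2.resize(im[150:225,170:320][:,:,::-1],None,fx=5,fy=5,interpolation=cv2.INTER_CUBIC))
E
```

```text
relax t18.10 [622.41 122.8   41.13] F [-0.2   0.41 -1.  ] w13.9
open t19.38 [622.47 123.22  41.18] F [ 0.2 -0.   0.1] w93.9
up t21.06 [621.96 123.19 228.87] F [ 0.01  0.58 -0.8 ] w94.2
away t22.53 [ 400.81 -199.19  299.87] F [-0.44 -1.03  0.43] w93.8
rib 150 77.9259204838092 ((36.38800048828125, -2.5631589889526367), (42.56691360473633, 15.09681510925293), 2.1963729858398438)
block [[ -4.87 -23.9 ]
 [ 57.53  22.12]]
```

View pics/top4.png

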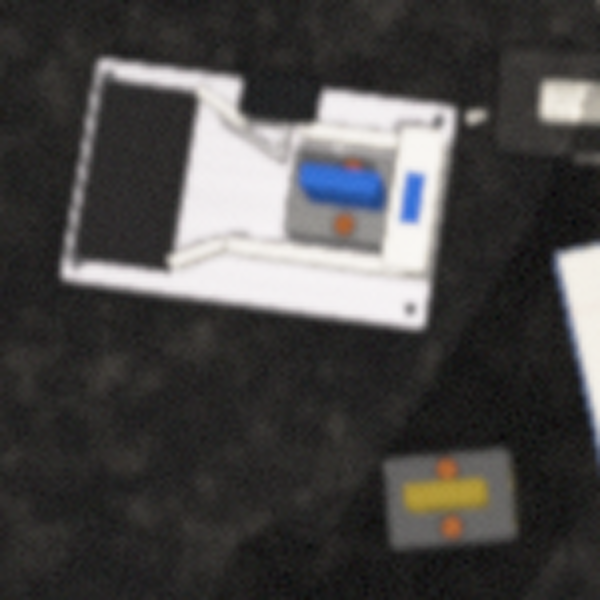

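View pics/sc4.png

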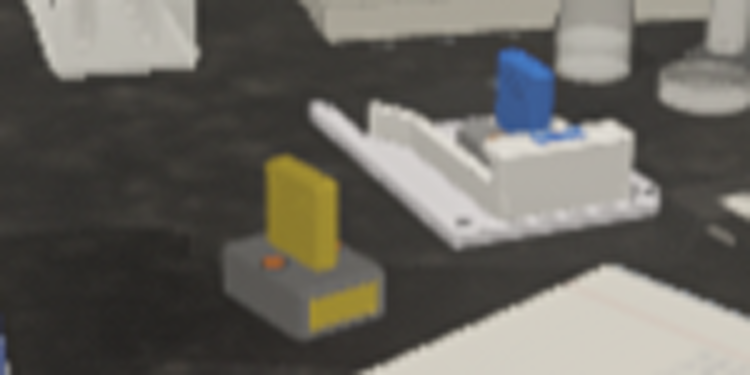

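The cassette is home under the hood, with its rib at (342,185). The catch tongue is back out at (285,158), just behind the trailing end at x≈290. The yellow one has not moved.

```bash
python3 -c "
from h import *
bot.sign_off(); st()"
```

```text
the job is handed in; nothing more can be done
the job is handed in; nothing more can be done
```

The blue-handled cassette is fully home in the reader dock, released, and the catch is out behind it. I handed the job in at about 22.6 s on the robot clock.

- **Insertion:** I gripped the cassette by its rib (jaws at 14.0 mm), set it flat on the dock front and slid it in. The catch pushed back with up to about 4 N. That load vanished at dock x≈29–30 mm, which fits the click, and the end stop was met at 37 mm with about 10 N. I then eased back to about 35 mm and let go.
- **Final images:** With the arm clear, the rib centre measured x≈36 mm and its top 78 mm high, where 80 mm is expected. The trailing end is just past the tongue, which is back out in the channel. The yellow and pink cassettes were not touched.
- **Small disagreements:** The camera put the rib at y≈−2.6 mm and turned about 2°, while the arm's own reading was −0.8 mm. The camera also put the rib about 1 mm further in than the arm did. These are close to the 2 mm calibration error and within the channel's clearance, so I left it. No check failed.

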